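# Check the free play of a burner stand's crank coupling and set its status slide

### The job

Check the coupling of the burner stand: turn its hand crank gently clockwise until it just resists, then back anticlockwise until it just resists again, noting the angle of free play between the two and without driving the lead screw round, because the burner height is set. If the play is more than 30 degrees, slide the status window on the control unit fully over the red field; if it is less, fully over the green field. Leave the other things on the bench where they are.

Things in the scene. Friction and masses are not known exactly. Their poses are not given: they have to be found in the camera images.
- handle_mid (a point): Upright orange round handle of the hand crank, diameter 24 mm, 66 mm tall, free to spin on its own pin; this point is its centre, 264 mm above the bench. It stands on a flat steel arm (top of the arm 36 mm below this point) and moves in a level circle of 75 mm radius about the crank's vertical axis. At the start the arm points roughly towards the robot (within 70 degrees).
- hub (a point): Top of the crank's steel hub, on the crank's vertical axis, 240 mm above the bench. Within the free play the handle moves with under 1 N; at either end it meets a coupling jaw and stands against it up to about 7 N at the handle, above which the lead screw turns too. Clockwise and anticlockwise are as seen from above. 30 degrees is about 39 mm of travel at the handle.
- stand: Burner stand, fixed: aluminium base 160 x 160 mm, two guide rods, lead screw, brass burner on its carriage, and on top a blue round coupling housing (80 mm across) under the crank. The play in the coupling is between 12 and 60 degrees in all, different each time; at the start the crank is somewhere inside it. Origin under the base, on the crank's axis. Nothing near it is as tall as the handle.
- mark (a point): Red line on the graduated aluminium collar of the lead screw (68 mm across, just below the top bracket), 34 mm from the crank's axis, 138 mm above the bench. It stands still while the crank is in its free play and turns only with the lead screw. It may shift by up to 12 mm (20 degrees) but no more.
- unit: Cream control unit, fixed, 150 mm deep, 260 mm wide (y), 75 mm high, with the status slide on top: a plate with three fields in a row along its y axis (yellow in the middle, red and green at the ends, either way round) and two rails up to 86 mm above the bench. Origin under its centre.
- tab (a point): Black upright grip tab of the status slide: 14 mm thick across the slide, 26 mm along it, top 117 mm above the bench; this point is 12 mm below its top, 105 mm above the bench. Its y axis is the direction of sliding. It takes about 2 N to slide, and stays where it is left.
- window (a point): Centre of the black window frame (68 x 60 mm) that carries the tab, 23 mm from the tab across the slide, 81 mm above the bench. It slides 64 mm to either side of the yellow middle, where it starts (within 12 mm); at either stop it frames the red or the green field exactly.
- status (a joint): Position of the status window along the unit's y axis in m: 0 in the middle, -0.064 and 0.064 at the stops.
- red_field: Red field of the status slide, 46 x 62 mm, flat on the unit's top; origin at its centre, 79 mm above the bench. Red and green may be at either end.
- green_field: Green field of the status slide, 46 x 62 mm, flat on the unit's top at the other end; origin at its centre, 79 mm above the bench.
- specimen_frame: Bystander: flat steel U-shaped specimen frame, 200 x 72 mm, 24 mm high at its clamp; origin under its centre.
- spare_burner: Bystander: upright spare brass burner on a dark round foot (80 mm), 137 mm tall; origin under its foot.
- bucket: Bystander: open stainless calorimeter bucket, 90 mm across, 80 mm high; origin under its centre.
- wash_bottle: Bystander: white wash bottle with red cap, 64 mm across, 160 mm tall; origin under its centre.
- driver: Bystander: screwdriver, 200 mm long, lying on the bench.
- mouse: Bystander: white computer mouse, 105 x 60 mm, 32 mm high.

How it is judged (in metres and radians):
On the way, in this order (a step that is already met when the one before it is completed fails the run):
1. the crank is pressed clockwise against the end of its free play (1.5 N or more at the handle) (contact force between crank_c3 and screw_c2 above 4 N), for 0.05 s.
2. the crank is pressed anticlockwise against the other end of its free play (1.5 N or more at the handle) (contact force between crank_c3 and spider_c0 above 4 N), for 0.05 s.
3. the status window is slid over the field that the measured play calls for, within 12 mm (((distance between screw_c2 and spider_c0 above 0.0339 m and horizontal distance between window and red_field below 0.012 m) or (distance between screw_c2 and spider_c0 below 0.0377 m and horizontal distance between window and green_field below 0.012 m))), for 0.2 s.
At the end, for the whole second after the job is handed in: The status window is centred within 12 mm on the red field if the free play is more than 30 degrees, on the green field if it is less (between 25 and 35 degrees either is accepted), at rest; the lead screw's mark is within 12 mm (20 degrees) of where it was at the start (((distance between screw_c2 and spider_c0 above 0.0339 m and horizontal distance between window and red_field below 0.012 m) or (distance between screw_c2 and spider_c0 below 0.0377 m and horizontal distance between window and green_field below 0.012 m)) and velocity of joint status between -0.01 and 0.01 m/s and distance of mark from where it was at the start of the episode below 0.012 m); the robot touches nothing.
It fails at once if the lead screw is driven round by more than 20 degrees (12 mm at its mark) (distance of mark from where it was at the start of the episode above 0.012 m).
It fails at once if a bystander is moved by more than 40 mm (distance of any of specimen_frame, spare_burner, bucket, wash_bottle, driver, mouse from where it was at the start of the episode above 0.04 m).
It also fails if it takes over 54 s, if anything falls off the work surface, if the arm or the gripper's body presses on something with over 40 N, if the wrist force passes 120 N, or if a joint passes its speed limit or range.

### The arm

A 7-joint arm with a two-finger parallel gripper is mounted at the origin on the work surface. World frame = base frame: x ahead of the robot, y to its left, z up, the work surface at z = 0. Lengths are in mm, angles in rad, forces in N, time in s.
With the tool pointing down it reaches from about 400 to 850 mm from the base axis. Payload 6.9 kg.
Tool frame: the origin (TCP) lies midway between the tips of the shut fingers; the grasp point (between the pads) lies 19 mm behind it; z points along the fingers, y is the direction in which the jaws open and shut (so a half turn about z gives the same grasp; the last joint's range is limited). The gripper opens to 85 mm and grips with 20 to 120 N. Pads are 22 mm wide; open, the fingers measure 114 mm over their backs; the gripper's body (76 mm by 85 mm) begins 54 mm behind the grasp point. The pads swing forward as they close: fully open they stand 13 mm farther back than shut.
Start: joints at [-1.187, 0.507, -0.238, 1.5, 0.126, 1.149, -0.155], TCP at [172.021, 600.85, 231.275] pointing down, gripper open.
Joint ranges: [-3.08, 3.08], [-0.24, 2.05], [-1.43, 1.35], [0, 2.5], [-1.52, 4.66], [0.17, 1.96], [-2.89, 2.89]. Speed limits (rad/s): [2.39, 2.39, 3.14, 3.14, 3.14, 3.14, 3.14].

### API

Orientations are given as [roll, pitch, yaw] about the fixed x, y, z axes, in that order (R = Rz(yaw) Ry(pitch) Rx(roll)).
In Python, from station import * gives the robot as it stands.
- The arm moves only by the tool carry_out, never from a script. Its argument "moves" is text: rows parted by semicolons, each of 5 numbers parted by spaces: the opening, from 0 (shut) to 1 (fully open), then the shift along the tool's x, y, z in m, then the turn about the tool's z in degrees. A call has 1 to 12 rows; each row is the pose to reach, as a shift and turn from the pose commanded when the call began, along the tool's axes at that moment; what a row does not reach only later rows make up. A row lasts 1/8 s, in which the tool goes at most 62.5 mm and 10.7 degrees, less where a joint would pass 70% of its speed; a pose out of reach is approached as far as the arm can. A call with a gripper value outside its range is refused whole. The fingers move at their own pace and stop on an object; the grip force is fixed at half the most. Time passes only in rows, so rows that repeat a pose let the fingers close. It gives the time, the measured TCP pose, the force and the opening at its end, in the units of the state.
- get_obs(): the state, without advancing time (a new reading comes with each control period).
- capture(name): name is "scene" or "side" or "wrist"; returns a dict with "color" (420x560x3 uint8, red, green, blue), "vertical_fov" (degrees; the focal length in pixels is half the picture's height over the tangent of half this angle, whatever the lens; pixels are square), "cx", "cy" (the principal point, pixels), "R" (3x3) and "t" (3): a world point X has camera coordinates R X + t; the wrist camera has in their place "mount" (4x4, takes a point from camera to tool coordinates, whose origin is the TCP and whose axes are the flange's). Camera axes: x right, y down, z forward; pixel columns grow to the right and rows downward; lengths in mm; the calibration is good to about 2 mm. The wrist camera is an equidistant fisheye: a pixel r from the principal point sees the ray r / f radians off the axis. A picture is of the moment at which its call begins: read the wrist's pose just before it. There is no depth.
- job_done(): hands the job in, once; it reports no verdict.
The state is a dict: "time_s": time; "q": joint angles; "joint_velocities": joint speeds; "tau": joint torques, N m; "tool_pos": TCP position; "tcp_rot": TCP orientation; "force": force on the tool from outside, world axes, zero at the start; "wrist_torque": the same for the moment, N m; "width": opening from 0.0 (shut) to 1.0 (fully open).
Only numpy, scipy, OpenCV 4.12 (cv2) and the standard library are available. Lean on these libraries where they do the work, as an engineer would, in place of code of your own. Each camera call takes 0.05 s, during which the arm holds its last target.

## Working session

There is one attempt and no reset: what is moved stays moved. The work goes in short steps, Python scripts to look and compute and a tool call to move; the robot and the scene stay as the last step left them, time stands still between calls to the robot, and variables do not carry over. Pictures are saved under pics/ and viewed, and the job is handed in when it is done.

Besides the shell and the picture viewer there is one more tool, called after ">>>" in YAML: its name, and indented under it one key for each argument. carry_out: Moves the arm, as the interface text tells. Its arguments: {"type":"object","properties":{"moves":{"type":"string"}},"required":["moves"]}

```bash
mkdir -p pics; ls; cat > h.py <<'E'
from station import *
import numpy as np, cv2
from scipy.spatial.transform import Rotation as Ro
def snap(n,f):
    o=get_obs(); c=capture(n); cv2.imwrite('pics/'+f,cv2.cvtColor(c['color'],cv2.COLOR_RGB2BGR)); return o,c
def ray(c,u,v,o=None):
    h=c['color'].shape[0]; f=h/2/np.tan(np.radians(c['vertical_fov'])/2)
    d=np.array([u-c['cx'],v-c['cy']])
    if 'mount' not in c:
        d=np.array([d[0]/f,d[1]/f,1]); R=np.array(c['R']); t=np.array(c['t'])
        return -R.T@t, R.T@(d/np.linalg.norm(d))
    r=np.linalg.norm(d); th=r/f
    d=np.array([*(d/max(r,1e-9)*np.sin(th)),np.cos(th)])
    M=np.array(c['mount']); T=Ro.from_euler('xyz',o['tcp_rot']).as_matrix()
    return T@M[:3,3]+np.array(o['tool_pos']), T@M[:3,:3]@d
def onz(c,u,v,z,o=None):
    p,d=ray(c,u,v,o); return p+d*(z-p[2])/d[2]
def tri(a,b):
    (p,d),(q,e)=a,b
    s=np.linalg.lstsq(np.c_[d,-e],q-p,rcond=None)[0]
    A=p+s[0]*d;B=q+s[1]*e; return (A+B)/2,np.linalg.norm(A-B)
def proj(c,X):
    h=c['color'].shape[0]; f=h/2/np.tan(np.radians(c['vertical_fov'])/2)
    x=np.array(c['R'])@X+np.array(c['t']); return f*x[0]/x[2]+c['cx'],f*x[1]/x[2]+c['cy']
E
python3 - <<'E'
from h import *
for n in('scene','side','wrist'):
    o,c=snap(n,n+'0.png'); print(n,c['vertical_fov'],c['cx'],c['cy'])
    if 'mount' in c: print(c['mount'])
    else: print(-np.array(c['R']).T@c['t'])
print(o)
E
```

```text
pics
scene 54.00351733963796 277.8731756180717 209.9835503752162
[1572.90150182   30.08662983 1067.12506479]
side 54.78981928133384 272.6221114418709 209.02338187723427
[ 278.05216552 -676.58574914 1080.46290556]
wrist 65.70646984690485 286.61664484416156 217.5896763877284
[[ 1.03754612e-03 -9.58864119e-01 -2.83863566e-01  7.20478325e+01]
 [ 9.99999150e-01  1.21897729e-03 -4.62505117e-04 -4.98975844e-02]
 [ 7.89502803e-04 -2.83862845e-01  9.58864569e-01 -1.42128759e+02]
 [ 0.00000000e+00  0.00000000e+00  0.00000000e+00  1.00000000e+00]]
{'time_s': 0.1, 'q': array([-1.18648936,  0.50822325, -0.23755327,  1.50101961,  0.12568279,
        1.14890618, -0.15478696]), 'joint_velocities': array([-0.00097879, -0.00326676, -0.00117588, -0.00334367,  0.00103126,
        0.00123462,  0.00094315]), 'tau': array([-4.28755433e-03, -6.21838474e+01, -2.19433911e+00, -2.50213444e+01,
        1.24968754e-02,  7.83807569e-03,  4.60013574e-07]), 'tool_pos': array([171.93638768, 600.42074718, 230.54088419]), 'tcp_rot': array([-3.14002322e+00,  5.86502802e-06,  2.86282090e+00]), 'force': array([ 0.03079165, -0.92705934, -0.2128998 ]), 'wrist_torque': array([-0.01852606, -0.02487397,  0.03164776]), 'width': 0.9970511800442126}
```

View pics/scene0.png

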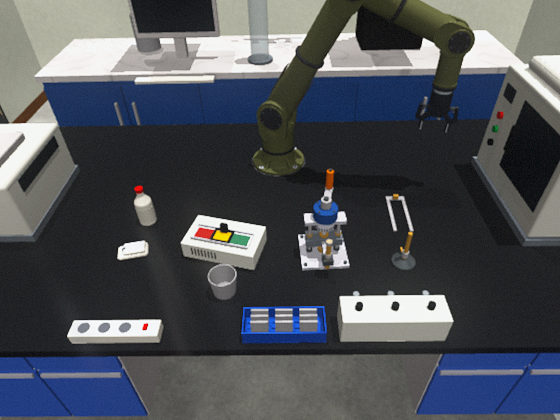

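View pics/side0.png

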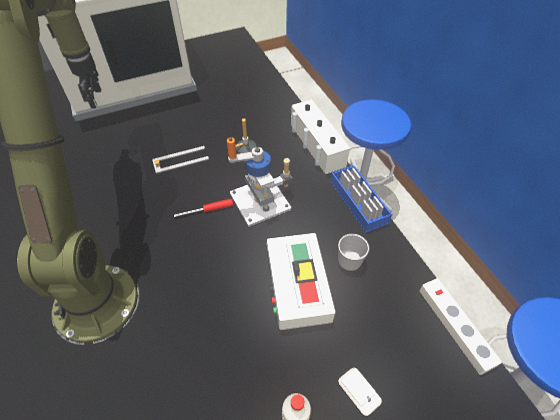

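View pics/wrist0.png

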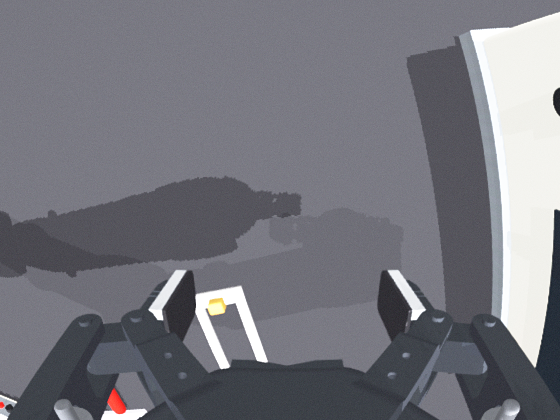

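The scene view shows the orange handle at about (330,180), the blue housing at (326,210), the unit at (224,240) with red left (-y) and green right (+y), and the tab at about (224,228). The side view has the handle at (232,149) and the window at (305,270). I'll measure these next.

```bash
python3 - <<'E'
from h import *
ims={}
for n in('scene','side'):
    o,c=snap(n,n+'1.png'); ims[n]=c
    hsv=cv2.cvtColor(c['color'],cv2.COLOR_RGB2HSV)
    def m(lo,hi,nm,roi):
        x0,y0,x1,y1=roi
        k=cv2.inRange(hsv,np.array(lo),np.array(hi)); z=np.zeros_like(k); z[y0:y1,x0:x1]=k[y0:y1,x0:x1]
        N,L,S,C=cv2.connectedComponentsWithStats(z)
        for i in range(1,N):
            if S[i,4]>12: print(n,nm,S[i],C[i].round(1))
    r=dict(scene=(290,150,370,230),side=(215,125,290,185))[n]
    m((5,180,120),(16,255,255),'orange',r); m((100,140,60),(125,255,255),'blue',r)
    r=dict(scene=(180,210,270,270),side=(260,230,340,330))[n]
    m((0,150,100),(6,255,255),'red',r); m((22,150,100),(34,255,255),'yel',r); m((55,100,60),(90,255,255),'green',r); m((0,0,0),(180,255,60),'black',r)
    roi=dict(scene=(170,150,380,290),side=(210,110,350,330))[n]
    x0,y0,x1,y1=roi; im=cv2.cvtColor(c['color'],cv2.COLOR_RGB2BGR)
    k=3 if n=='scene' else 2.7
    cv2.imwrite(f'pics/{n}1z.png',cv2.resize(im[y0:y1,x0:x1],None,fx=k,fy=k,interpolation=cv2.INTER_CUBIC))
E
```

```text
scene orange [326 169   8  20 114] [329.4 178.7]
scene blue [313 200  26  24 403] [325.  213.2]
scene red [195 228  19  11 138] [204.2 232.8]
scene yel [213 230  19  12 136] [221.5 235.7]
scene green [229 234  21  12 155] [239.1 239.4]
scene black [ 180  210   90   60 1402] [233.3 225.4]
scene black [211 223  23  20 103] [223.3 230.4]
scene black [180 244  38  26 378] [193.5 263. ]
scene black [234 267  14   3  24] [239.5 268.3]
side blue [247 152  23  16 123] [260.8 161.4]
side red [315 291   4  10  14] [316.6 295.7]
side green [273 307   3   6  13] [274.4 309.4]
```

View pics/scene1z.png

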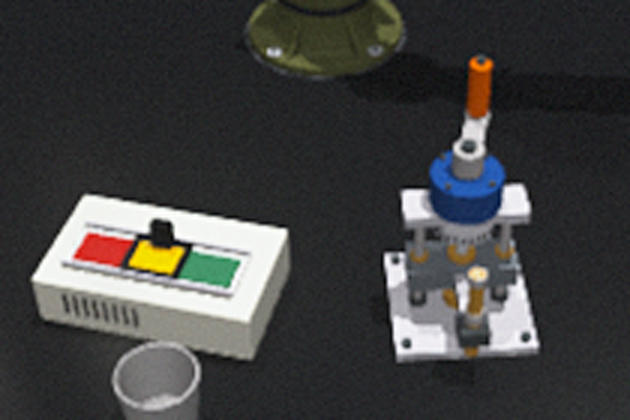

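View pics/side1z.png

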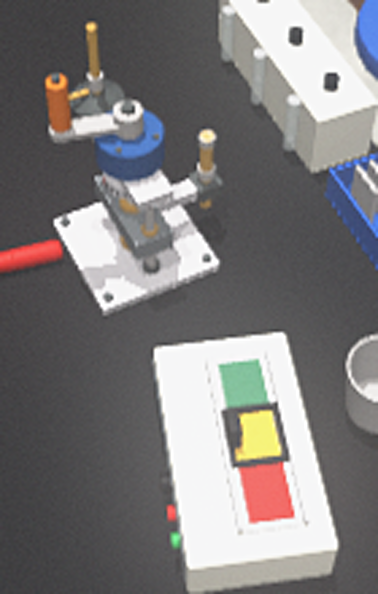

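```bash
python3 - <<'E'
from h import *
S=capture('scene');D=capture('side')
for nm,a,b,z in [('handle',(329.8,179),(231.9,148.5),264),('hub',(326,199),(257.4,150),240),('window',(221,236),(304.4,270.7),81),
  ('red',(204.2,232.8),(309,292.5),79),('green',(239.1,239.4),(300,252.5),79),('tab',(223.8,230),(297.5,269),105)]:
    print(nm,tri(ray(S,*a),ray(D,*b)),onz(S,*a,z).round(),onz(D,*b,z).round())
for n,z,pts in [('scene',75,[(82,197),(288,231),(248,330),(36,282)])]:
    for x,y in pts: print('unit',onz(S,x/3+170,y/3+150,z).round())
for x,y in [(155,350),(283,334),(333,548),(187,572)]: print('unit side',onz(D,x/2.7+210,y/2.7+110,75).round())
for nm,a,b in [('spare',(407,236),(245,121)),]: print(nm,tri(ray(S,*a),ray(D,*b)))
E
```

```text
handle (array([504.18539932, 175.26471452, 261.30189295]), np.float64(6.098604791605392)) [504. 177. 264.] [504. 168. 264.]
hub (array([577.79514255, 158.76659148, 239.88164923]), np.float64(3.543737497250037)) [576. 160. 240.] [578. 156. 240.]
window (array([ 573.62022468, -188.68751285,   80.83812264]), np.float64(1.1039313430046627)) [ 573. -188.   81.] [ 574. -189.   81.]
red (array([ 555.54870224, -250.74396049,   78.26688982]), np.float64(5.029816553922538)) [ 555. -249.   79.] [ 556. -253.   79.]
green (array([ 588.83944348, -126.97446844,   77.6584722 ]), np.float64(3.3946958191575627)) [ 589. -125.   79.] [ 589. -129.   79.]
tab (array([ 555.22329103, -180.44306706,   90.85305255]), np.float64(2.363836833822784)) [ 569. -176.  105.] [ 552. -189.  105.]
unit [ 461. -287.   75.]
unit [526. -36.  75.]
unit [679. -75.  75.]
unit [ 603. -317.   75.]
unit side [521. -48.  75.]
unit side [660. -85.  75.]
unit side [ 590. -330.   75.]
unit side [ 450. -296.   75.]
spare (array([632.85604038, 420.98207231, 129.62823451]), np.float64(2.712274234858538))
```

The handle-to-hub distance comes out at 74.6 mm against 75 expected, and the window is 64 mm from each field, as it should be. Next I go up, then over the handle.

>>> carry_out:
  moves: "1 0 0 -0.06 0; 1 -0.04 -0.03 -0.1 0; 1 -0.085 -0.062 -0.1 0; 1 -0.13 -0.095 -0.1 0; 1 -0.18 -0.131 -0.1 0; 1 -0.23 -0.168 -0.1 0; 1 -0.28 -0.204 -0.1 0; 1 -0.33 -0.24 -0.1 -2; 1 -0.38 -0.277 -0.1 -4; 1 -0.42 -0.306 -0.1 -4; 1 -0.436 -0.318 -0.1 -4; 1 -0.436 -0.318 -0.1 -4"

```text
time_s: 1.85
tool_pos: [504.4, 173.6, 331.1]
tcp_rot: [-3.141, 0.0, 2.929]
force: [-0.9, -0.2, 0.1]
width: 1.002
```

```bash
python3 - <<'E'
from h import *
o,c=snap('wrist','w1.png'); print(o['time_s'],o['tool_pos'],o['tcp_rot'],o['force'])
E
```

```text
1.85 [504.36005225 173.57700961 331.10107737] [-3.14102534e+00  5.04210861e-05  2.92912712e+00] [-0.90233285 -0.23821355  0.13880346]
```

View pics/w1.png

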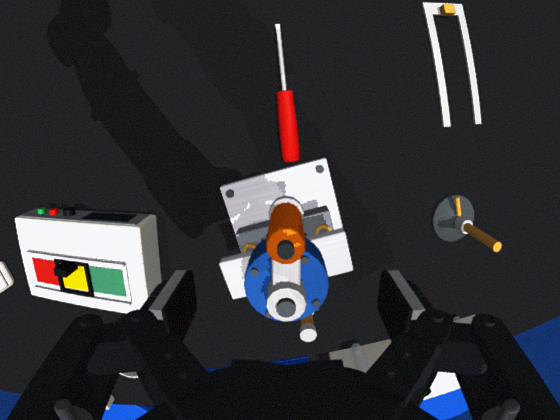

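The wrist view shows the handle top at (287,249) and the hub top at (287,305), both between the open fingers.

```bash
python3 - <<'E'
from h import *
o=get_obs();c=capture('wrist')
print(onz(c,287,249,297,o),onz(c,287,305,240,o),onz(c,287,304,243,o), onz(c,69,268,117,o))
E
```

```text
[502.75254988 175.5247635  297.        ] [574.94697952 160.28708056 240.        ] [572.16402235 160.87402251 243.        ] [ 545.14963378 -154.9837529   117.        ]
```

>>> carry_out:
  moves: "1 0 0.0015 0.05 0; 1 0 0.0015 0.086 0; 0.38 0 0.0015 0.088 0; 0.38 0 0.0015 0.088 0; 0.38 0 0.0015 0.088 0; 0.38 0 0.0015 0.088 0"

```text
time_s: 2.7
tool_pos: [504.5, 176.9, 244.5]
tcp_rot: [3.14, 0.002, 2.933]
force: [0.4, 0.4, -0.0]
width: 0.379
```

```bash
python3 - <<'E'
from h import *
o,c=snap('wrist','w2.png'); print(o['time_s'],o['tool_pos'],o['tcp_rot'],o['force'],o['width'])
E
```

```text
2.7 [504.45667379 176.89028743 244.45804048] [3.14044659e+00 1.71730991e-03 2.93257852e+00] [ 0.38164965  0.39456517 -0.00740602] 0.37885567206550047
```

View pics/w2.png

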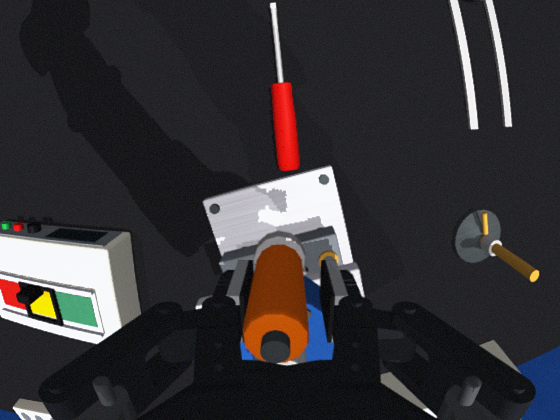

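The handle is caged between the fingers with about 4 mm slack per side. I'll push clockwise in small arcs, reading the force after each one.

>>> carry_out:
  moves: "0.38 -0.0001 0.0039 0 3; 0.38 -0.0004 0.0078 0 6; 0.38 -0.0004 0.0078 0 6"

```text
time_s: 3.12
tool_pos: [506.1, 184.4, 243.6]
tcp_rot: [3.141, 0.0, 2.829]
force: [0.5, -0.0, 0.8]
width: 0.381
```

>>> carry_out:
  moves: "0.38 -0.0001 0.0039 0 3; 0.38 -0.0001 0.0039 0 3"

```text
time_s: 3.38
tool_pos: [507.3, 187.9, 243.4]
tcp_rot: [3.141, 0.0, 2.777]
force: [-0.9, -0.1, 0.7]
width: 0.379
```

>>> carry_out:
  moves: "0.38 -0.0001 0.0039 0 3; 0.38 -0.0001 0.0039 0 3"

```text
time_s: 3.62
tool_pos: [508.7, 191.0, 243.4]
tcp_rot: [-3.141, 0.0, 2.725]
force: [-0.7, -1.1, 1.0]
width: 0.384
```

>>> carry_out:
  moves: "0.38 -0.0001 0.0039 0 3; 0.38 -0.0001 0.0039 0 3"

```text
time_s: 3.88
tool_pos: [510.0, 193.3, 243.3]
tcp_rot: [-3.139, -0.0, 2.671]
force: [-2.3, -3.7, 2.6]
width: 0.382
```

>>> carry_out:
  moves: "0.38 0 0.001 0 0; 0.38 0 0.001 0 0"

```text
time_s: 4.12
tool_pos: [510.1, 193.7, 243.3]
tcp_rot: [-3.138, -0.0, 2.672]
force: [-3.2, -4.7, 3.4]
width: 0.375
```

```bash
python3 - <<'E'
from h import *
o,c=snap('wrist','w3.png'); print(o['time_s'],o['tool_pos'],o['tcp_rot'],o['force'],o['width'])
for n in('scene','side'):
    o,c=snap(n,n+'3.png')
    x0,y0,x1,y1=dict(scene=(270,150,380,260),side=(200,110,310,220))[n]
    cv2.imwrite(f'pics/{n}3z.png',cv2.resize(cv2.imread(f'pics/{n}3.png')[y0:y1,x0:x1],None,fx=5,fy=5,interpolation=cv2.INTER_CUBIC))
E
```

```text
4.125 [510.14317861 193.71990728 243.27725235] [-3.13840975e+00 -3.78720885e-04  2.67187519e+00] [-3.15489753 -4.71794199  3.42501601] 0.37542342689596603
```

View pics/w3.png

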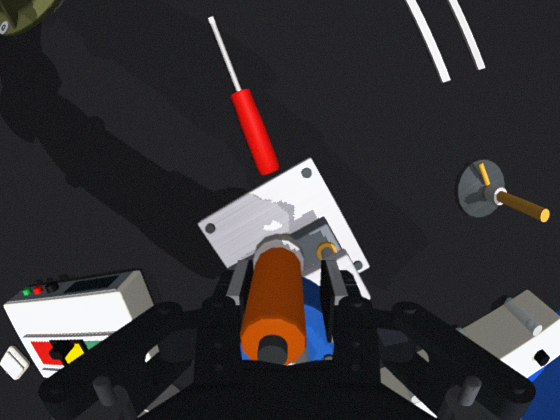

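View pics/scene3z.png

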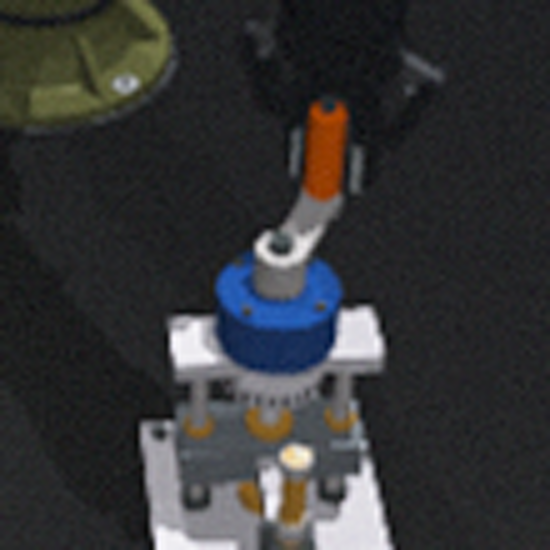

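The tangential force is about 5.6 N and the arm stands still, so the crank is at the clockwise end with the tool at 152.6° about the hub. Next is the anticlockwise direction.

>>> carry_out:
  moves: "0.38 -0.0002 -0.0052 0 -4; 0.38 -0.0007 -0.0104 0 -8; 0.38 -0.0016 -0.0156 0 -12; 0.38 -0.0026 -0.0194 0 -15; 0.38 -0.0026 -0.0194 0 -15"

```text
time_s: 4.9
tool_pos: [504.4, 177.0, 243.4]
tcp_rot: [3.141, 0.0, 2.933]
force: [-0.1, 0.7, 0.8]
width: 0.38
```

>>> carry_out:
  moves: "0.38 -0.0001 -0.0039 0 -3; 0.38 -0.0001 -0.0039 0 -3"

```text
time_s: 5.15
tool_pos: [503.7, 173.4, 243.3]
tcp_rot: [3.142, 0.0, 2.984]
force: [-0.3, 0.1, -0.4]
width: 0.38
```

>>> carry_out:
  moves: "0.38 -0.0001 -0.0039 0 -3; 0.38 -0.0001 -0.0039 0 -3"

```text
time_s: 5.4
tool_pos: [503.3, 169.6, 243.3]
tcp_rot: [-3.142, 0.0, 3.036]
force: [-0.2, -0.1, -0.4]
width: 0.374
```

>>> carry_out:
  moves: "0.38 -0.0001 -0.0039 0 -3; 0.38 -0.0001 -0.0039 0 -3"

```text
time_s: 5.65
tool_pos: [502.9, 165.8, 243.3]
tcp_rot: [-3.142, -0.0, 3.088]
force: [0.2, 0.7, 0.8]
width: 0.379
```

>>> carry_out:
  moves: "0.38 -0.0001 -0.0039 0 -3; 0.38 -0.0001 -0.0039 0 -3"

```text
time_s: 5.9
tool_pos: [502.8, 161.9, 243.3]
tcp_rot: [3.142, -0.0, 3.14]
force: [0.4, 0.4, 0.4]
width: 0.38
```

>>> carry_out:
  moves: "0.38 -0.0001 -0.0039 0 -3; 0.38 -0.0001 -0.0039 0 -3"

```text
time_s: 6.15
tool_pos: [503.0, 158.0, 243.3]
tcp_rot: [-3.142, 0.0, -3.091]
force: [-0.4, -0.5, 0.1]
width: 0.382
```

>>> carry_out:
  moves: "0.38 -0.0001 -0.0039 0 -3; 0.38 -0.0001 -0.0039 0 -3"

```text
time_s: 6.4
tool_pos: [503.3, 154.1, 243.3]
tcp_rot: [3.142, 0.0, -3.039]
force: [0.1, -0.3, 0.1]
width: 0.381
```

>>> carry_out:
  moves: "0.38 -0.0001 -0.0039 0 -3; 0.38 -0.0001 -0.0039 0 -3"

```text
time_s: 6.65
tool_pos: [503.7, 150.2, 243.3]
tcp_rot: [-3.142, 0.0, -2.987]
force: [0.4, 0.3, -1.3]
width: 0.384
```

>>> carry_out:
  moves: "0.38 -0.0001 -0.0039 0 -3; 0.38 -0.0001 -0.0039 0 -3"

```text
time_s: 6.9
tool_pos: [504.5, 146.4, 243.3]
tcp_rot: [-3.142, 0.0, -2.934]
force: [0.2, -0.0, -0.2]
width: 0.382
```

>>> carry_out:
  moves: "0.38 -0.0001 -0.0039 0 -3; 0.38 -0.0001 -0.0039 0 -3"

```text
time_s: 7.15
tool_pos: [505.4, 142.6, 243.3]
tcp_rot: [3.142, 0.0, -2.882]
force: [0.3, -0.4, 0.5]
width: 0.379
```

```bash
python3 - <<'E'
from h import *
o,c=snap('wrist','w4.png'); print(o['time_s'],o['tool_pos'],o['tcp_rot'],o['force'],o['width'])
E
```

```text
7.15 [505.37878852 142.64297224 243.29002728] [ 3.14155766e+00  5.47586751e-05 -2.88202637e+00] [ 0.25259916 -0.39890008  0.48558037] 0.3786198068023959
```

View pics/w4.png

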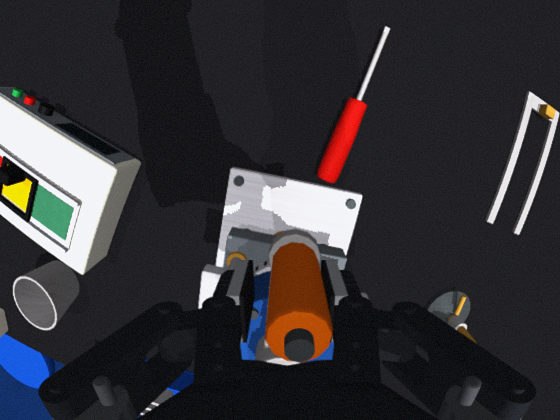

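The handle rides on the +y finger and moves freely, so I keep going.

>>> carry_out:
  moves: "0.38 -0.0001 -0.0039 0 -3; 0.38 -0.0001 -0.0039 0 -3"

```text
time_s: 7.45
tool_pos: [506.5, 138.9, 243.3]
tcp_rot: [-3.142, -0.0, -2.829]
force: [-0.5, -0.1, 0.2]
width: 0.38
```

>>> carry_out:
  moves: "0.38 -0.0001 -0.0039 0 -3; 0.38 -0.0001 -0.0039 0 -3"

```text
time_s: 7.7
tool_pos: [507.8, 135.2, 243.3]
tcp_rot: [3.142, -0.0, -2.777]
force: [-0.1, -0.5, 0.5]
width: 0.381
```

>>> carry_out:
  moves: "0.38 -0.0001 -0.0039 0 -3; 0.38 -0.0001 -0.0039 0 -3"

```text
time_s: 7.95
tool_pos: [509.0, 132.2, 243.3]
tcp_rot: [3.141, 0.0, -2.724]
force: [-0.4, 2.4, 1.1]
width: 0.377
```

>>> carry_out:
  moves: "0.38 -0.0001 -0.003 0 -2; 0.38 -0.0001 -0.003 0 -2; 0.38 -0.0001 -0.003 0 -2"

```text
time_s: 8.32
tool_pos: [510.0, 130.5, 243.3]
tcp_rot: [3.14, 0.0, -2.688]
force: [-1.8, 5.3, 0.9]
width: 0.381
```

```bash
python3 - <<'E'
from h import *
o,c=snap('wrist','w5.png'); print(o['time_s'],o['tool_pos'],o['tcp_rot'],o['force'],o['width'])
for n in('scene','side'):
    o,c=snap(n,n+'5.png')
    x0,y0,x1,y1=dict(scene=(270,150,380,260),side=(200,110,310,220))[n]
    cv2.imwrite(f'pics/{n}5z.png',cv2.resize(cv2.imread(f'pics/{n}5.png')[y0:y1,x0:x1],None,fx=5,fy=5,interpolation=cv2.INTER_CUBIC))
E
```

```text
8.325 [509.9510508  130.53245423 243.31471297] [ 3.13982005e+00  1.48154434e-04 -2.68838852e+00] [-1.79324608  5.32470461  0.86015011] 0.3808633505572513
```

View pics/scene5z.png

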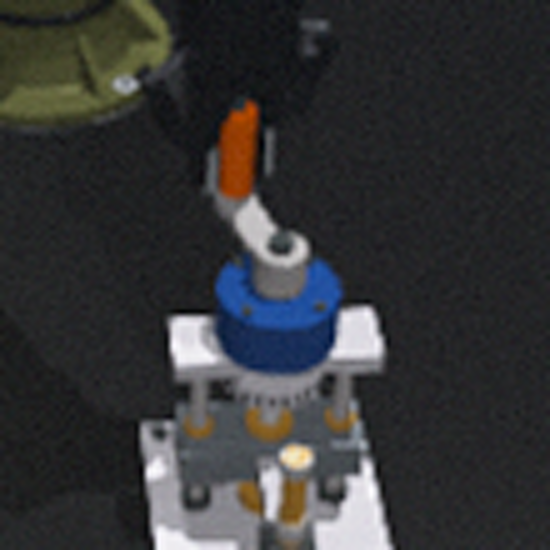

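Pressed at about 5.6 N, with the tool at 203.7°. The play is about 203.4 − 152.6 − 6 (finger slack) ≈ 44°. The scene views give a handle chord of about 56 mm, which also makes about 44°, so the answer is red. I'll release, rise and move over the tab.

>>> carry_out:
  moves: "0.45 0 0.004 0 0; 0.6 0 0.006 0 0; 0.6 0 0.006 -0.05 0; 0.6 0 0.006 -0.085 0; 0.6 0.015 -0.045 -0.085 -8; 0.6 0.03 -0.1 -0.085 -16; 0.6 0.05 -0.155 -0.085 -25; 0.6 0.07 -0.21 -0.065 -35; 0.6 0.085 -0.255 -0.02 -44; 0.6 0.1 -0.29 0.02 -49; 0.6 0.1 -0.3 0.043 -49; 0.6 0.1 -0.3 0.043 -49"

```text
time_s: 9.98
tool_pos: [550.4, -187.2, 197.7]
tcp_rot: [3.136, 0.0, -1.837]
force: [0.0, 0.5, 0.5]
width: 0.6
```

```bash
python3 - <<'E'
from h import *
o,c=snap('wrist','w6.png'); print(o['time_s'],o['tool_pos'],o['tcp_rot'],o['force'],o['width'],o['q'])
E
```

```text
9.975 [ 550.37879623 -187.15024424  197.74707686] [ 3.13643217e+00  4.20807979e-05 -1.83720325e+00] [0.03197756 0.54823623 0.5423389 ] 0.6000841010613869 [ 0.63719542  0.50638953 -0.5513475   1.66225871  0.29437843  1.06217824
  2.87103875]
```

View pics/w6.png

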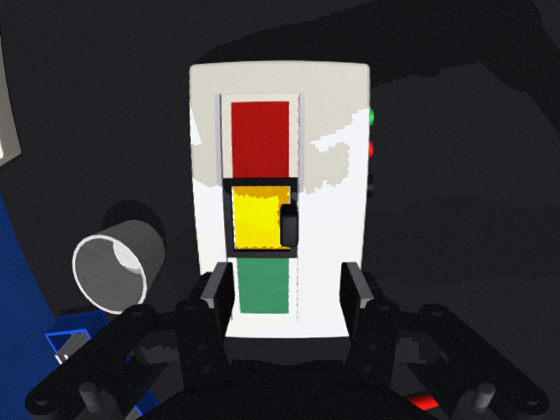

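The window sits mid-slide, with the tab at about (290,225), red at (260,140) and green at (264,285). Joint 7 is at 2.87, next to its limit, so I'll take the same grasp half a turn back.

>>> carry_out:
  moves: "0.6 0 0 0 10; 0.6 0 0 0 20; 0.6 0 0 0 30; 0.6 0 0 0 40; 0.6 0 0 0 50; 0.6 0 0 0 60; 0.6 0 0 0 70; 0.6 0 0 0 80; 0.6 0 0 0 90; 0.6 0 0 0 100; 0.6 0 0 0 110; 0.6 0 0 0 120"

```text
time_s: 11.52
tool_pos: [553.7, -182.1, 203.0]
tcp_rot: [3.139, 0.003, 2.353]
force: [0.3, 0.5, -0.3]
width: 0.6
```

>>> carry_out:
  moves: "0.6 0 0 0 10; 0.6 0 0 0 20; 0.6 0 0 0 30; 0.6 0 0 0 40; 0.6 0 0 0 50; 0.6 0 0 0 60; 0.6 0 0 0 60; 0.6 0 0 0 60"

```text
time_s: 12.52
tool_pos: [553.1, -183.2, 201.6]
tcp_rot: [3.14, -0.001, 1.315]
force: [0.4, 0.4, -0.3]
width: 0.604
```

```bash
python3 - <<'E'
from h import *
o,c=snap('wrist','w7.png'); print(o['time_s'],o['tool_pos'],o['tcp_rot'],o['force'],o['width'],o['q'])
E
```

```text
12.525 [ 553.05596085 -183.24605357  201.55491333] [ 3.13957114e+00 -5.95406340e-04  1.31494719e+00] [ 0.36238812  0.43125372 -0.29611561] 0.6037239604872655 [ 0.0985148   0.47408969  0.27794436  1.66741092 -0.14856334  1.01878834
  0.16934985]
```

View pics/w7.png

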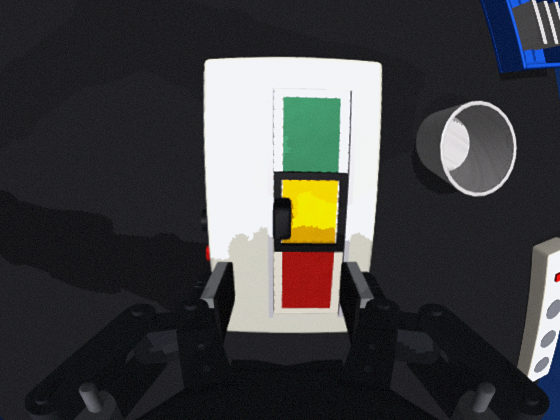

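```bash
python3 - <<'E'
from h import *
im=cv2.imread('pics/w7.png')
cv2.imwrite('pics/w7z.png',cv2.resize(im[160:270,240:380],None,fx=5,fy=5,interpolation=cv2.INTER_CUBIC))
E
```

```text
(no output)
```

View pics/w7z.png

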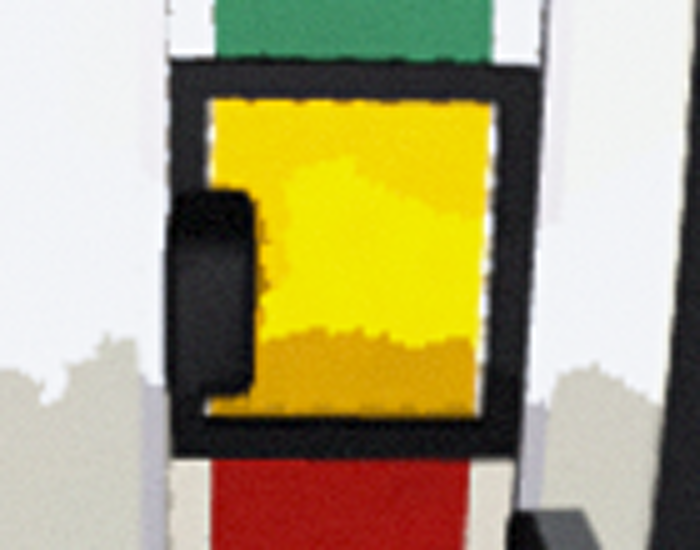

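```bash
python3 - <<'E'
from h import *
o=get_obs();c=capture('wrist')
T=Ro.from_euler('xyz',o['tcp_rot']).as_matrix()
def L(n,u,v,z):
    p=onz(c,u,v,z,o); print(n,p.round(1),'tool',(T.T@(p-o['tool_pos'])).round(1)); return p
L('tab',282,223.6,117)
q=[(172,60),(540,66),(517,458),(172,458)]
P=[L('fr',x/5+240,y/5+160,82) for x,y in q]; print(np.mean(P,0)); print(np.degrees(np.arctan2(*(P[0]-P[3])[1::-1])))
L('red',(283+334)/2,280,79);L('green',312,135,79)
E
```

```text
tab [ 550.  -182.5  117. ] tool [ 0.4 -3.2 84.2]
fr [ 552.  -149.2   82. ] tool [ 33.1  -9.7 119.2]
fr [ 610.2 -165.    82. ] tool [ 32.6  50.5 119.3]
fr [ 592.2 -231.7   82. ] tool [-36.6  50.1 119.3]
fr [ 533.8 -216.1   82. ] tool [-36.3 -10.4 119.2]
[ 572.06150644 -190.47561447   82.        ]
74.74498949967419
red [ 555.9 -252.3   79. ] tool [-65.7  20.3 122.2]
green [ 589.  -127.8   79. ] tool [ 63.1  20.6 122.3]
```

The tab is at (550,-182.5), within 2 mm of the other estimate. The frame corners give 68 x 60 mm, matching the given size. I'll descend and grip the tab.

>>> carry_out:
  moves: "0.6 0 -0.0032 0.05 0; 0.6 0 -0.0032 0.095 0; 0.6 0 -0.0032 0.108 0; 0.1 0 -0.0032 0.108 0; 0.1 0 -0.0032 0.108 0; 0.1 0 -0.0032 0.108 0; 0.1 0 -0.0032 0.108 0"

```text
time_s: 13.5
tool_pos: [549.2, -184.1, 94.1]
tcp_rot: [3.14, -0.0, 1.309]
force: [-4.1, 0.9, 7.3]
width: 0.151
```

```bash
python3 - <<'E'
from h import *
o,c=snap('wrist','w8.png'); print(o['time_s'],o['tool_pos'],o['tcp_rot'],o['force'],o['width'])
E
```

```text
13.5 [ 549.15627412 -184.05515874   94.10854525] [ 3.14043244e+00 -6.83521357e-05  1.30904652e+00] [-4.0964378   0.87633313  7.26378961] 0.1513583281565941
```

View pics/w8.png

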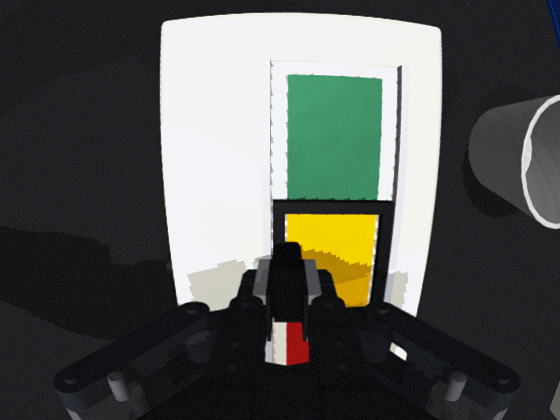

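The tab is held between the pads (opening about 13 mm). I'll slide towards red, which is tool -x.

>>> carry_out:
  moves: "0.1 -0.01 0 0 0; 0.1 -0.02 0 0 0; 0.1 -0.03 0 0 0; 0.1 -0.04 0 0 0; 0.1 -0.05 0 0 0; 0.1 -0.058 0 0 0; 0.1 -0.063 0 0 0; 0.1 -0.066 0 0 0; 0.1 -0.066 0 0 0"

```text
time_s: 14.68
tool_pos: [532.2, -246.1, 94.1]
tcp_rot: [3.141, -0.002, 1.31]
force: [-4.2, 5.4, 8.5]
width: 0.144
```

>>> carry_out:
  moves: "0.6 0 0 0 0; 0.6 0 0 0 0; 0.6 0 0 0 0; 0.6 0 0 -0.04 0; 0.6 0 0 -0.09 0; 0.6 0 0 -0.12 0; 0.6 0 0 -0.12 0"

```text
time_s: 15.55
tool_pos: [533.4, -248.4, 214.9]
tcp_rot: [3.136, 0.001, 1.309]
force: [-0.2, -0.0, -0.1]
width: 0.601
```

```bash
python3 - <<'E'
from h import *
o,c=snap('wrist','w9.png'); print(o['time_s'],o['tool_pos'],o['tcp_rot'],o['force'],o['width'])
for n in('scene','side'): snap(n,n+'9.png')
a=cv2.imread('pics/scene9.png')[150:290,170:380]; b=cv2.imread('pics/side9.png')[110:330,200:350]
cv2.imwrite('pics/s9z.png',np.hstack([cv2.resize(a,(480,320)),cv2.resize(b,(300,440))[:320] if 0 else cv2.resize(b,(218,320))]))
cv2.imwrite('pics/scene9z.png',cv2.resize(cv2.imread('pics/scene9.png')[150:260,270:380],None,fx=5,fy=5,interpolation=cv2.INTER_CUBIC))
E
```

```text
15.55 [ 533.40644636 -248.42781309  214.92852874] [3.13639181e+00 8.83728059e-04 1.30923462e+00] [-0.21137101 -0.00481836 -0.11772223] 0.6012723739377879
```

View pics/w9.png

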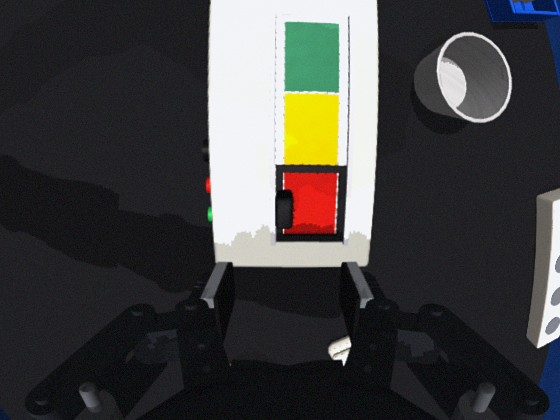

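View pics/s9z.png

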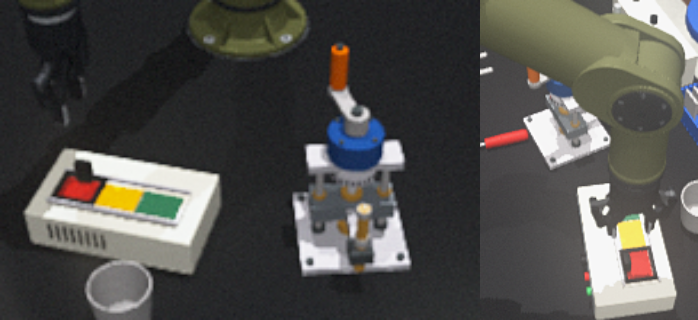

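View pics/scene9z.png

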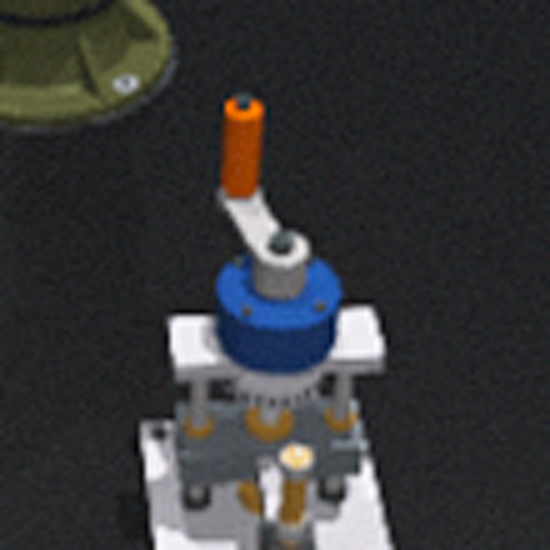

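The wrist view shows the frame (277–346, 166–241) exactly around the red field at (311,203), the bystanders in view standing where they were, and the arm clear. I'm handing in.

```bash
python3 - <<'E'
from h import *
print(job_done())
E
```

```text
the job is handed in; nothing more can be done
None
```

The play came out at about 44°, more than 30°, so I slid the status window over the red field and handed the job in at about 15.6 s; no verdict is reported.

- **Crank:** I caged the handle loosely and pressed it clockwise until it resisted at about 5.6 N. I then turned it anticlockwise until it resisted at about 5.6 N again.
- **Free play:** The tool angles, less the finger slack, gave about 44°. The handle positions in the two scene pictures gave about 44° as well.
- **Window:** I gripped the tab and slid it about 64 mm. The last wrist picture shows the frame exactly around the red field, and the arm is clear with about zero force.
- **Lead screw:** I didn't measure the red mark itself. Both presses read below the 7 N at which the screw starts to turn, and the collar looked unchanged in the scene pictures.
- **Bystanders:** None looked shifted in the pictures, but I didn't measure their positions.
- **Mended on the way:** The first approach to the tab brought joint 7 to 2.87, close to its 2.89 limit. I turned the gripper half a turn back before gripping.

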